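# Tap the small oak cask

### The arm

A 6-joint arm with a two-finger parallel gripper is mounted at the origin on the work surface. World frame = base frame: x ahead of the robot, y to its left, z up, the work surface at z = 0. Lengths are in m, angles in rad, forces in N, time in s.
With the tool pointing down it reaches from about 0.35 to 0.85 m from the base axis. Payload 8.1 kg.
Tool frame: the origin (TCP) lies midway between the tips of the shut fingers; the grasp point (between the pads) lies robot.grasp_offset behind it (robot.grasp_offset is the distance from the TCP to the grasp point, in m); z points along the fingers, y is the direction in which the jaws open and shut (so a half turn about z gives the same grasp; the last joint's range is limited). The gripper opens to 93 mm and grips with 3 to 60 N. Pads are 15 mm wide; open, the fingers measure 128 mm over their backs; the gripper's body (75 mm by 188 mm) begins 65 mm behind the grasp point.
Start: joints at [-1.31, 0.13, 1.488, -0, 1.523, -0.085], TCP at [0.203, -0.564, 0.219] pointing down, gripper open.
Joint ranges: [-2.96, 2.96], [-0.89, 2.26], [0.02, 2.5], [-1.34, 4.48], [0, 2.73], [-2.66, 2.66]. Speed limits (rad/s): [2.39, 2.39, 2.79, 3.14, 3.14, 3.14].

### API

Orientations are given as a rotation vector (axis times angle).
In Python, from plant import robot gives the robot as it stands.
- The arm moves only by the shell command python3 -m handwheel 'ROWS' [OPENING] [FORCE]. ROWS is text: rows parted by semicolons, each of 6 numbers parted by spaces: the shift along the world's x, y, z each as a share of 0.3 m, from -1 to 1, then the turn, a rotation vector about the world's x, y, z each as a share of 45 degrees, from -1 to 1. A call has 1 to 5 rows; each row is the pose to reach, as a shift and turn from the pose commanded when the call began; what a row does not reach only later rows make up. A row lasts 1/10 s, in which the tool goes at most 50 mm and 8.59 degrees, less where a joint would pass 70% of its speed; a pose out of reach is approached as far as the arm can. A call with a number of a shift or a turn outside -1 to 1 is refused whole. A call with a gripper value outside its range is refused whole. OPENING is the closure, from -1 (fully open) to 1 (shut), set as the call begins (- or left out, the last holds). The fingers move at their own pace and stop on an object; FORCE is the grip in N (left out, the last holds). Time passes only in rows, so rows that repeat a pose let the fingers close. It gives the time, the measured TCP pose, the force and the opening at its end, in the units of the state.
- robot.read_state(): the state, without advancing time (a new reading comes with each control period).
- robot.read_camera(name): name is "scene" or "side" or "wrist"; returns (picture, depth): 384x512x3 uint8, red, green, blue; 384x512 float32, m along the optical axis (not along the pixel's ray), 0 where there is no reading.
- robot.camera_model(name): a dict with "camera_matrix" (3x3 intrinsics, pixels), "pose" (4x4, takes a point from camera to world coordinates); the wrist camera has in their place "tool_from_camera" (4x4, takes a point from camera to tool coordinates, whose origin is the TCP and whose axes are the flange's). Camera axes: x right, y down, z forward; pixel columns grow to the right and rows downward; lengths in m; the calibration is good to about 2 mm. A picture is of the moment at which its call begins: read the wrist's pose just before it. camera_model takes no time and is no camera call.
- robot.close_job(): hands the job in, once; it reports no verdict.
Trained networks look in the newest picture that a camera, given by its name, has taken for a name from the list of things; names that differ only in an ending like _2 or _b are one class to them, and where a whole thing is asked for, a point or a joint stands for the part that bears it (a point fixed in the world has none). Each returns a list of dicts, best first, with "conf" (0 to 1); they miss things now and then, are a little off and sometimes report something else, mostly with a low value. They report only what shows in the picture. A call takes as long as a camera call. They do not tell look-alikes from the thing itself.
- robot.look_for(camera, query): "rect" ([centre column, centre row, width, height] in pixels, round what is visible of it).
- robot.silhouettes(camera, query): "pixels" (384x512 bool, what is visible of it) and "rect" ([centre column, centre row, width, height] in pixels, round what is visible of it).
- robot.tip_of(camera, query): "at" ([row, column] in pixels: a listed point, or the origin of a listed thing).
The state is a dict: "t": time; "q": joint angles; "dq": joint speeds; "joint_torque": joint torques, N m; "tool_pos": TCP position; "orientation": TCP orientation; "force": force on the tool from outside, world axes, zero at the start; "wrist_torque": the same for the moment, N m; "opening": finger opening in m.
Only numpy, scipy, OpenCV 4.12 (cv2) and the standard library are available. Lean on these libraries where they do the work, as an engineer would, in place of code of your own. Each camera call takes 0.05 s, during which the arm holds its last target.

### The job

Take the brass tap out of the draining block and set its tapered shank upright in the cork bush in the head of the oak cask, with the spout pointing straight out over the nearest part of the rim, and let go of it. Then take the rubber mallet and drive the tap in with at least two separate taps on its butt, lifting the mallet clear between them, until a firm tap of about 18 N no longer moves it and it is locked; never strike or press it harder than 25 N, or the head would split. Put the mallet back down on the table clear of the cask and leave the glass and the bottle alone.

Things in the scene. Friction and masses are not known exactly. Their poses are not given: they have to be found in the camera images.
- cask: small oak cask standing on end, too heavy to shift: 190 mm tall, 132 mm across at the rim, 160 at the belly, steel hoops. Origin: centre of its underside; z up. Its head lies 10 mm below the rim, 180 mm above the origin. The bush for the tap is 30 mm off the cask's axis along the cask's +x, so +x is the way the spout must point
- bush_mouth (a point): centre of the mouth of the cork bush, 182 mm above the cask's underside (2 mm above its head). The mouth is 25 mm across; below it the bore narrows with the same taper as the shank. Its wear differs from cask to cask and cannot be seen: the shank begins to bind with its tip 25 to 48 mm below the mouth, so the depth at which it locks is found by feel
- bush_bore (a point): middle of the bush's bore, 17 mm below the head. The cork lining gives elastically: once the shank binds, each further mm takes roughly 5 to 12 N more, and the taper stays where it is driven to. It is locked when the bush grips hard: a push or tap of 16 N or more does it, 18 N is a safe firm tap, and further taps of that strength then no longer move it
- tap: brass tap, about 300 g, standing upright in the block, tapered shank down. Origin: on its axis, at the underside of its collar (34 mm across, 6 thick), which rests on the block; z up the axis, x towards the spout. Body 33 mm across up to 38 mm height. The spout (17 to 21 mm thick) leaves along +x at 25 mm height, the key with its 39 mm crossbar along -x, out to 44 mm
- tap_tip (a point): lower end of the tap's shank on its axis, 56 mm below the tap's origin. The shank is 13 mm across just above the tip (10 at its very end) and 24 mm at the collar: a taper of 1 in 5
- tap_butt (a point): centre of the tap's top face, 70 mm above its origin. The butt is a plain round boss 30 mm across from 50 to 70 mm height above the origin: the place to grip (fingers either side along the tap's y) and to strike
- tap_spout (a point): mouth of the spout, 55 mm from the tap's axis along the tap's +x, 25 mm above its origin
- block: beech draining block fixed to the table, 150 x 70 x 60 mm, origin at the centre of its underside. The tap stands in its hole (28 mm, right through), 40 mm along the block's +x; the block's other end, at -45 mm, carries a wooden bung 22 mm high
- mallet: rubber mallet, about 340 g, standing on one face of its head: a black cylinder 55 mm across and 80 mm tall, axis along z; origin: centre of its lower face. The flat-sided handle with its non-slip grey sleeve, 22 mm wide (along y) and 30 mm high, leaves the head along -x, its centre 40 mm above the lower face, and ends 176 mm from the head's axis
- mallet_head (a point): centre of the mallet's head, 40 mm above the origin
- mallet_grip (a point): point on the axis of the mallet's handle, 55 mm from the head's axis along the mallet's -x, 40 mm above its lower face
- glass: clear drinking glass, 72 mm across, 125 mm tall, standing empty; origin: centre of its underside. To be left alone
- bottle: brown glass bottle, 62 mm across, 200 mm tall; origin: centre of its underside. To be left alone
Things that resemble listed ones, but are neither listed nor needed, are in the scene too. Leave any purple look-alike of the mallet alone. Several things have the shape of the tap; the one meant has the colours described above.

How it is judged:
On the way, in this order (a step that is already met when the one before it is completed fails the run):
1. the tap stands upright by itself with its shank in the bush, let go by the fingers (horizontal distance between tap_tip and bush_mouth below 0.006 m and z of tap_tip in the frame of bush_mouth below -0.02 m and angle between tap's own z axis and vertical below 0.12 rad and contact force between the fingers and tap below 0.05 N), for 0.2 s.
2. the mallet taps the tap with 10 N or more (contact force between mallet and tap above 10 N), for 0.02 s.
3. the mallet is lifted clear of the tap (contact force between mallet and tap below 0.05 N), for 0.1 s.
4. the mallet taps the tap again with 10 N or more (contact force between mallet and tap above 10 N), for 0.02 s.
At the end, for the whole second after the job is handed in: The tap is locked (the bush grips its shank with over 22 N in all), centred within 5 mm, upright within 4.5 degrees, its spout within 24 degrees of straight out over the nearest rim; the mallet rests on the table, its head at least 120 mm from the cask's axis (contact force between tap and cask above 22 N and horizontal distance between tap_tip and bush_mouth below 0.005 m and angle between tap's own z axis and vertical below 0.08 rad and x of tap_spout in the frame of cask above 0.08 m and linear speed of tap below 0.02 m/s and height (world z) of mallet_head below 0.06 m and horizontal distance between mallet_head and cask above 0.12 m and linear speed of mallet below 0.03 m/s); the robot touches nothing.
It fails at once if the tap is struck with more than 25 N (contact force between mallet and tap above 25 N).
It fails at once if the tap is forced so hard, by hand or mallet, that the bush is crushed (over 65 N between tap and cask in all) (contact force between tap and cask above 65 N).
It fails at once if the glass is moved or tipped (distance of glass from where it was at the start of the episode above 0.03 m or angle between glass's own z axis and vertical above 0.3 rad).
It fails at once if the bottle is moved or tipped (distance of bottle from where it was at the start of the episode above 0.03 m or angle between bottle's own z axis and vertical above 0.3 rad).
It also fails if it takes over 58 s, if anything falls off the work surface, if the arm or the gripper's body presses on something with over 40 N, if the wrist force passes 120 N, or if a joint passes its speed limit or range.

## Working session

There is one attempt and no reset: what is moved stays moved. The work goes in short steps, Python scripts to look and compute and a shell command to move; the robot and the scene stay as the last step left them, time stands still between calls to the robot, and variables do not carry over. Pictures are saved under pics/ and viewed, and the job is handed in when it is done.

```bash
ls; mkdir -p pics
python3 - <<'E'
from plant import robot
import cv2,numpy as np
print(robot.read_state(), robot.grasp_offset)
for n in ["scene","side"]:
    p,d=robot.read_camera(n); cv2.imwrite(f"pics/{n}0.png",p[:,:,::-1]); np.savez(f"{n}0.npz",p=p,d=d)
    m=robot.camera_model(n); print(n,m)
    for q in ["cask","tap","block","mallet","glass","bottle"]:
        print(q,[(round(r["conf"],2),[int(v) for v in r["rect"]]) for r in robot.look_for(n,q)])
print(robot.read_state()["t"])
E
```

```text
pics
{'t': 0.0, 'q': array([-1.31041836e+00,  1.31167913e-01,  1.48925990e+00, -1.58758016e-06,
        1.52298495e+00, -8.53777218e-02]), 'dq': array([ 0.00023427, -0.00114089,  0.00047344, -0.00075649, -0.00034533,
        0.00078116]), 'joint_torque': array([-7.46922906e-04, -5.59842253e+01, -4.91764820e+01,  7.67413247e-02,
        3.55219084e-02, -1.51107311e-04]), 'tool_pos': array([ 0.20323333, -0.5639381 ,  0.21759405]), 'orientation': array([-3.09297744e+00, -5.40098743e-01,  2.52182355e-04]), 'force': array([ 0.05497598, -0.5497459 ,  0.04531673]), 'wrist_torque': array([-0.02877944,  0.03682059,  0.02449464]), 'opening': 0.0924637640007252} 0.0188
scene {'camera_matrix': array([[453.8769821 ,   0.        , 249.74592587],
       [  0.        , 453.8769821 , 184.86812992],
       [  0.        ,   0.        ,   1.        ]]), 'pose': array([[ 0.36485098,  0.73118419, -0.57641431,  1.40879735],
       [ 0.93086561, -0.29930456,  0.2095376 , -0.23438345],
       [-0.01931285, -0.61301425, -0.78983577,  1.25989101],
       [ 0.        ,  0.        ,  0.        ,  1.        ]])}

[... 401 characters left out ...]
[  0.        , 499.55576081, 190.68937703],
       [  0.        ,   0.        ,   1.        ]]), 'pose': array([[-0.85077687, -0.30008985,  0.43142182,  0.03214236],
       [-0.52552552,  0.48381892, -0.69981581,  0.99225223],
       [ 0.00127758, -0.82211029, -0.56932683,  0.88407342],
       [ 0.        ,  0.        ,  0.        ,  1.        ]])}
cask [(0.91, [290, 193, 57, 83])]
tap [(0.86, [324, 152, 31, 26]), (0.6, [293, 150, 16, 6]), (0.23, [272, 155, 25, 24])]
block [(0.64, [335, 171, 45, 39]), (0.2, [260, 278, 77, 52])]
mallet [(0.87, [260, 278, 77, 50]), (0.84, [140, 271, 88, 44]), (0.64, [336, 173, 45, 36])]
glass [(0.54, [272, 153, 23, 23])]
bottle [(0.74, [203, 199, 23, 72])]
0.7
```

Run:
```python
import cv2
for n,(a,b,c,e) in {"scene":(110,310,90,430),"side":(100,320,80,400)}.items():
    p=cv2.imread(f"pics/{n}0.png")[a:b,c:e]; cv2.imwrite(f"pics/{n}0z.png",cv2.resize(p,None,fx=2.3,fy=2.3,interpolation=2))
```

```text
(no output)
```

View pics/scene0z.png

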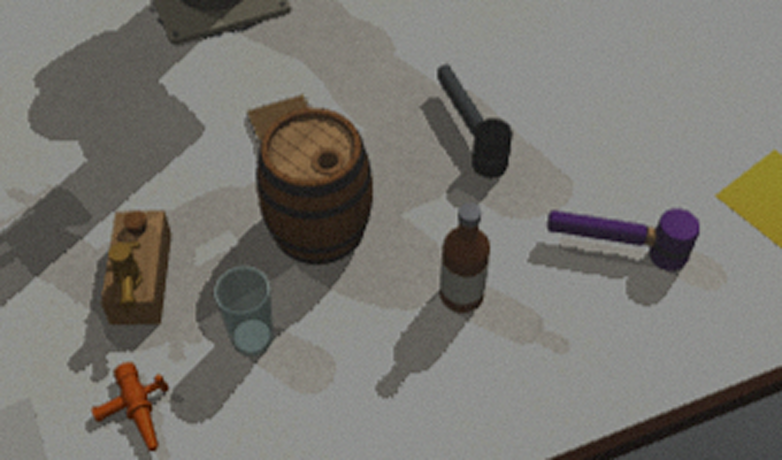

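View pics/side0z.png

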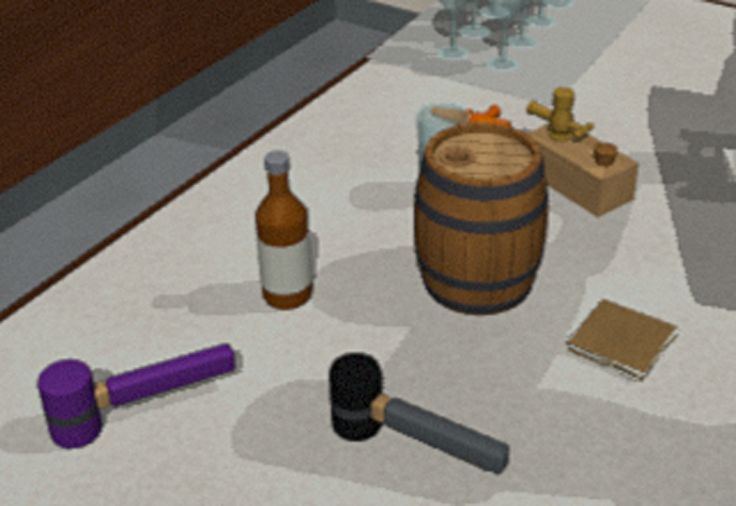

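View pics/scene0.png

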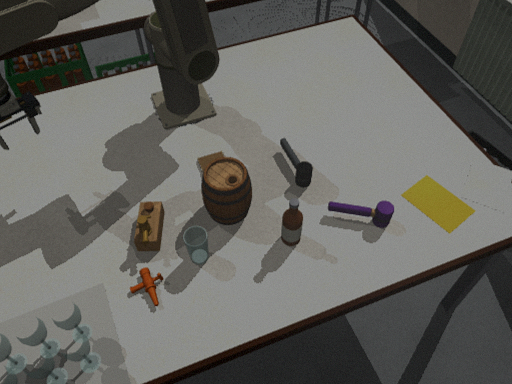

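```bash
cat > h.py <<'E'
import numpy as np,cv2
def world(n,d,m=None,T=None):
    from plant import robot
    m=m or robot.camera_model(n); K=m["camera_matrix"]; T=m["pose"] if T is None else T
    v,u=np.mgrid[:384,:512]
    P=np.stack([(u-K[0,2])/K[0,0]*d,(v-K[1,2])/K[1,1]*d,d],-1)
    W=P@T[:3,:3].T+T[:3,3]; W[d<=0]=np.nan
    return W
def circ(xy):
    A=np.c_[2*xy,np.ones(len(xy))]; s=np.linalg.lstsq(A,(xy**2).sum(1),rcond=None)[0]
    return s[:2],np.sqrt(s[2]+s[:2]@s[:2])
E
python3 - <<'E'
import numpy as np
from h import *
def rng(W,a,b,c,e): return W[a:b,c:e].reshape(-1,3)
for n,boxes in {"scene":{"cask":(150,230,198,256),"block":(195,255,130,168),"mallet":(135,190,277,316),"glass":(225,268,180,212),"bottle":(200,248,278,306),"purple":(200,230,325,398),"orange":(264,310,128,166),"plate":(148,166,194,226)},
 "side":{"cask":(150,240,260,320),"block":(135,195,305,360),"mallet":(250,308,220,305),"bottle":(160,236,188,220)}}.items():
    d=np.load(n+"0.npz")["d"]; W=world(n,d)
    for k,b in boxes.items():
        P=rng(W,*b); P=P[np.isfinite(P[:,0])]; P=P[P[:,2]>0.008]
        print(n,k,len(P),P.min(0).round(3),P.max(0).round(3),np.median(P,0).round(3))
        if k=="cask":
            Q=P[(P[:,2]>.174)&(P[:,2]<.186)]; print(" head",Q.mean(0), (Q.min(0)+Q.max(0))/2)
            Q=P[P[:,2]>.186]; print(" rim",circ(Q[:,:2]),len(Q))
        if k=="block":
            Q=P[(P[:,2]>.054)&(P[:,2]<.064)]; print(" top", (Q.min(0)+Q.max(0))/2, cv2.minAreaRect((Q[:,:2]*1000).astype(np.float32)))
            Q=P[P[:,2]>.112]; print(" tap high",Q.mean(0) if len(Q) else 0,len(Q), Q.min(0),Q.max(0))
        if k=="mallet":
            Q=P[P[:,2]>.07]; print(" headtop", circ(Q[:,:2]),Q.mean(0),len(Q))
            Q=P[(P[:,2]<.065)&(P[:,2]>.03)]; print(" handle", cv2.fitLine((Q[:,:2]).astype(np.float32),cv2.DIST_HUBER,0,.01,.01).ravel())
E
```

```text
scene cask 3008 [ 0.306 -0.134  0.008] [0.687 0.076 0.198] [ 0.593 -0.014  0.161]
 head [ 0.55678182 -0.00561926  0.18040207] [ 0.55901004 -0.00519831  0.18004912]
 rim (array([ 0.55608281, -0.00509453]), np.float64(0.06198706498653369)) 370
scene block 1215 [ 0.408 -0.327  0.008] [ 0.638 -0.206  0.135] [ 0.578 -0.268  0.061]
 top [ 0.54453936 -0.26802663  0.05902625] ((542.333251953125, -267.5333557128906), (72.21800994873047, 155.45162963867188), 69.0824203491211)
 tap high [ 0.58437206 -0.28188816  0.12716504] 95 [ 0.56671939 -0.29618724  0.11253212] [ 0.59644324 -0.26776079  0.13535886]
scene mallet 592 [0.37  0.195 0.008] [0.574 0.372 0.086] [0.54  0.27  0.054]
 headtop (array([0.54586579, 0.27561322]), np.float64(0.019926520547849855)) [0.54699633 0.27523336 0.07873912] 176
 handle [ 0.99974746 -0.02247252  0.4856625   0.26930305]
scene glass 754 [ 0.581 -0.186  0.009] [ 0.731 -0.115  0.131] [ 0.703 -0.151  0.087]
scene bottle 741 [0.696 0.11  0.008] [0.772 0.172 0.206] [0.755 0.132 0.118]
scene purple 845 [0.686 0.291 0.008] [0.819 0.469 0.086] [0.773 0.413 0.053]
scene orange
[... 362 characters left out ...]
0.06233266950833865)) 380
side block 1806 [ 0.458 -0.309  0.008] [0.636 0.036 0.194] [ 0.514 -0.237  0.062]
 top [ 0.54061741 -0.25645229  0.05890449] ((542.4122924804688, -265.98223876953125), (76.61360931396484, 157.0457763671875), 70.87443542480469)
 tap high [ 0.50538927 -0.04585593  0.16259088] 524 [ 0.47293287 -0.29622715  0.11224829] [0.59077278 0.03633517 0.19431105]
side mallet 1564 [0.367 0.251 0.008] [0.57  0.309 0.084] [0.506 0.287 0.052]
 headtop (array([0.54167073, 0.28165642]), np.float64(0.02007170531739667)) [0.5405379  0.28305321 0.07859065] 337
 handle [0.9962998  0.0859459  0.46587202 0.28883514]
side bottle 1224 [0.704 0.12  0.008] [0.764 0.178 0.203] [0.725 0.159 0.101]
```

Run:
```python
import numpy as np
from h import *
from plant import robot
for n,b in {"scene":(172,186,224,242),"side":(155,175,262,292)}.items():
    z=np.load(n+"0.npz"); W=world(n,z["d"]); g=z["p"].astype(int).sum(2)
    a,bb,c,e=b
    print(n); print(g[a:bb,c:e]); 
    print((W[a:bb,c:e,2]*1000).round()[:, ::2])
m=robot.camera_model("wrist"); print(m)
```

```text
scene
[[292 277 296 267 305 310 310 310 305 310 286 275 266 274 272 291 315 277]
 [314 316 326 297 284 253 301 303 307 303 276 294 290 304 270 266 258 283]
 [313 311 315 320 284 231 231 252 242 256 247 266 289 288 306 261 233 261]
 [327 318 321 278 281 227 217 210 195 213 211 229 258 283 286 285 284 304]
 [318 316 290 239 240 206 166 148 144 148 159 181 224 231 287 314 304 296]
 [295 293 252 236 215 158  99 106 109  98 118 128 179 214 252 290 284 281]
 [261 238 231 231 185 112 111 105 120 107 120 103 142 218 246 253 282 272]
 [283 236 216 213 144 133  99 122 103 110 124 111 124 207 225 236 271 272]
 [309 230 209 205 151 112 103 111 109 116  99 112 115 208 215 220 269 228]
 [300 220 225 222 183  93 102 118 100 101  92  96 182 234 203 244 244 216]
 [291 207 200 234 207 144  86  83 102  86 118 201 226 248 199 229 212 215]
 [295 262 196 201 197 200 172 162 161 198 230 262 239 225 197 180 194 177]
 [290 303 253 160 159 196 203 214 214 241 240 209 171 194 208 202 152 132]
 [280 285 280 246 249 190 170 156 159 173 168 182 184 219 185 170 121  85]]
[[178. 178. 180. 178. 182. 180. 183. 178. 1
[... 4571 characters left out ...]
79.]
 [  2. 175. 183. 186. 190. 189. 180. 180. 182. 181. 180. 182. 180. 177.
  178.]
 [ -1. 171. 179. 185. 185. 188. 190. 178. 180. 180. 178. 182. 180. 179.
  179.]]
{'camera_matrix': array([[286.52528035,   0.        , 253.92843962],
       [  0.        , 286.52528035, 192.14705508],
       [  0.        ,   0.        ,   1.        ]]), 'tool_from_camera': array([[ 8.14882141e-04, -9.62729849e-01, -2.70463627e-01,
         7.42033787e-02],
       [ 9.99999629e-01,  8.60486232e-04, -5.00397843e-05,
         2.25023338e-05],
       [ 2.80905021e-04, -2.70463486e-01,  9.62730193e-01,
        -1.66316377e-01],
       [ 0.00000000e+00,  0.00000000e+00,  0.00000000e+00,
         1.00000000e+00]])}
```

```bash
python3 -m handwheel '0.167 0.1 0 0 0 0;0.333 0.25 0.05 0 0 0;0.5 0.4 0.1 0 0 0;0.667 0.55 0.2 0 0 0;0.8 0.7 0.3 0 0 0' -1 10
```

```text
t: 1.2
tool_pos: [0.3886, -0.4085, 0.2751]
orientation: [-3.094, -0.54, 0.001]
force: [0.9, -2.2, -0.0]
opening: 0.093
```

```bash
python3 -m handwheel '0.1 0.1 0.1 0 0 0;0.3 0.25 0.2 0 0 0;0.45 0.4 0.3 0 0 0;0.5 0.42 0.36 0 0 0;0.5 0.42 0.36 0 0 0'
cat >> h.py <<'E'
from scipy.spatial.transform import Rotation as Ro
def wrist(name=None):
    from plant import robot
    s=robot.read_state(); p,d=robot.read_camera("wrist")
    T=np.eye(4);T[:3,:3]=Ro.from_rotvec(s["orientation"]).as_matrix();T[:3,3]=s["tool_pos"]
    m=robot.camera_model("wrist"); T=T@m["tool_from_camera"]
    if name: cv2.imwrite(f"pics/{name}.png",p[:,:,::-1]); np.savez(name+".npz",p=p,d=d,T=T)
    return s,p,d,T,world("wrist",d,m,T)
E
python3 - <<'E'
from h import *
s,p,d,T,W=wrist("w1"); print(s["t"],s["tool_pos"],s["orientation"],s["force"])
from plant import robot
for q in ["tap_butt","tap_spout"]: print(q,robot.tip_of("wrist",q))
E
```

```text
t: 1.7
tool_pos: [0.5402, -0.2817, 0.3858]
orientation: [3.093, 0.545, 0.005]
force: [0.3, 0.0, 0.7]
opening: 0.093
1.7 [ 0.54019899 -0.28171754  0.38583878] [3.09251407 0.54460773 0.00462215] [0.31914756 0.01771126 0.70491779]
tap_butt [{'at': [138.3, 261.5], 'conf': 0.65}, {'at': [84.2, 303.1], 'conf': 0.59}]
tap_spout [{'at': [69.9, 342.1], 'conf': 0.87}, {'at': [103.2, 280.0], 'conf': 0.69}, {'at': [55.3, 32.9], 'conf': 0.54}]
```

View pics/w1.png

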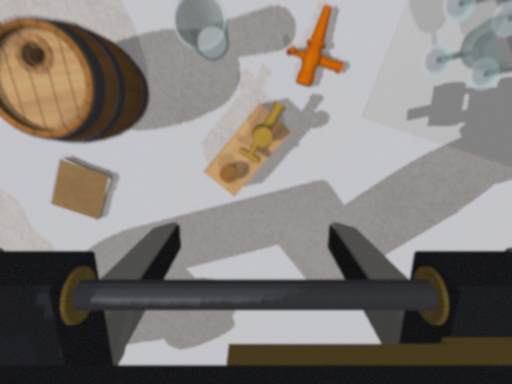

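Run:
```python
import numpy as np
from h import *
from plant import robot
z=np.load("w1.npz"); W=world("wrist",z["d"],robot.camera_model("wrist"),z["T"]); K=robot.camera_model("wrist")["camera_matrix"];T=z["T"]
def ray(u,v,zz):
    r=T[:3,:3]@np.linalg.solve(K,[u,v,1]); o=T[:3,3]; return o+r*(zz-o[2])/r[2]
P=W[95:170,230:300].reshape(-1,3)
Q=P[(P[:,2]>.122)&(P[:,2]<.14)]; print("butt",Q.mean(0),circ(Q[:,:2]),len(Q),(Q.min(0)+Q.max(0))/2)
b=Q.mean(0)[:2]
S=P[(P[:,2]>.075)&(P[:,2]<.112)]; r=S[:,:2]-b; rr=np.hypot(*r.T); S=S[rr>.022]; r=S[:,:2]-b
print(cv2.fitLine(S[:,:2].astype(np.float32),cv2.DIST_HUBER,0,.01,.01).ravel())
a=np.degrees(np.arctan2(r[:,1],r[:,0])); print(np.histogram(a,bins=np.arange(-180,181,15)), np.hypot(*r.T).max())
f=S[np.hypot(*r.T)>.03]; print(f[:60:3].round(3))
print("spout ray",ray(280,104,.085+.008))
# block top
B=P[(P[:,2]>.055)&(P[:,2]<.066)]; print("block",cv2.minAreaRect((B[:,:2]*1000).astype(np.float32)))
# bush
print("bush ray",ray(33,54,.182))
C=W[10:145,0:150].reshape(-1,3); Q=C[C[:,2]>.186]; Q=Q[Q[:,2]<.195]; print("rim",circ(Q[:,:2]),len(Q))
g=z["p"].astype(int).sum(2)[38:72,12:56]; np.set_printoptions(linewidth=220); print(g[::2,::2])
```

```text
butt [ 0.58037958 -0.28070968  0.13018003] (array([ 0.58026204, -0.2807163 ]), np.float64(0.010406566474012849)) 325 [ 0.58016293 -0.28078206  0.12736854]
[ 0.9751295  -0.22163583  0.5839136  -0.2806233 ]
(array([ 42,   0,   0,   0,   0,   0,   0,   0,   0,   1,  83, 146,  18,
         0,   0,   0,   0,   0,   0,   0,   0,  22,  76,  69]), array([-180, -165, -150, -135, -120, -105,  -90,  -75,  -60,  -45,  -30,
        -15,    0,   15,   30,   45,   60,   75,   90,  105,  120,  135,
        150,  165,  180])) 0.07562186137192912
[[ 0.635 -0.282  0.089]
 [ 0.634 -0.284  0.092]
 [ 0.633 -0.283  0.092]
 [ 0.634 -0.287  0.095]
 [ 0.631 -0.284  0.092]
 [ 0.633 -0.288  0.095]
 [ 0.629 -0.283  0.089]
 [ 0.631 -0.287  0.095]
 [ 0.632 -0.291  0.095]
 [ 0.628 -0.283  0.09 ]
 [ 0.629 -0.287  0.096]
 [ 0.631 -0.291  0.097]
 [ 0.633 -0.296  0.094]
 [ 0.627 -0.285  0.093]
 [ 0.628 -0.289  0.096]
 [ 0.63  -0.294  0.096]
 [ 0.632 -0.298  0.093]
 [ 0.625 -0.284  0.092]
 [ 0.627 -0.289  0.093]
 [ 0.628 -0.293  0.094]]
spout ray [ 0.63512522 -0.29023062  0.093     ]
block ((561.539794921875, -274.05249
[... 1039 characters left out ...]
9 169 178 146 137 144 133 125 124 139 228 316 358 344 342 416]
 [441 433 379 330 305 246 176 160 189 169 131 135 143 119 121 154 245 319 347 336 346 411]
 [451 450 423 356 328 298 218 167 174 188 161 142 137 128 141 193 265 320 336 320 347 404]
 [454 455 445 392 347 335 288 208 164 177 189 185 168 174 193 233 296 342 331 314 353 415]
 [453 451 441 422 369 349 332 285 226 174 173 214 222 241 261 272 317 354 338 328 364 422]
 [451 450 445 437 410 362 340 318 306 264 236 245 288 311 315 320 331 333 342 354 392 441]
 [444 445 444 437 431 409 365 319 320 336 316 303 316 354 357 336 334 320 340 396 432 455]
 [429 443 446 444 445 444 424 376 336 354 360 356 349 367 372 351 340 344 343 408 448 457]]
```

```bash
python3 -m handwheel '0.06 0 -0.1 0 0 -0.18;0.12 0 -0.25 0 0 -0.36;0.133 0 -0.4 0 0 -0.54;0.133 0 -0.52 0 0 -0.73;0.133 0 -0.55 0 0 -0.73'
python3 - <<'E'
from h import *
s,p,d,T,W=wrist("w2"); print(s["t"],s["tool_pos"],s["orientation"],s["q"])
K=np.array([[286.525,0,253.93],[0,286.525,192.15],[0,0,1]])
P=W[:250].reshape(-1,3)
Q=P[(P[:,2]>.122)&(P[:,2]<.14)&(abs(P[:,0]-.58)<.03)&(abs(P[:,1]+.28)<.03)]; print("butt",Q.mean(0),len(Q),(Q.min(0)+Q.max(0))/2)
b=Q.mean(0)[:2]
S=P[(P[:,2]>.075)&(P[:,2]<.112)]; r=S[:,:2]-b; rr=np.hypot(*r.T); S=S[(rr>.022)&(rr<.075)]; r=S[:,:2]-b
l=cv2.fitLine(S[:,:2].astype(np.float32),cv2.DIST_HUBER,0,.01,.01).ravel(); print(l,np.degrees(np.arctan2(l[1],l[0])))
E
```

```text
t: 2.35
tool_pos: [0.5734, -0.2837, 0.2107]
orientation: [-3.116, 0.362, 0.016]
force: [-0.6, 0.8, -1.1]
opening: 0.0932
2.35 [ 0.57336909 -0.28365056  0.21074558] [-3.11648191  0.36240125  0.01601845] [-5.39241704e-01  2.51593485e-01  1.36596214e+00 -4.86138922e-04
  1.53501833e+00  1.26310555e+00]
butt [ 0.58156252 -0.28133393  0.12990191] 863 [ 0.58064788 -0.28108298  0.12714673]
[ 0.97262233 -0.23239134  0.58561695 -0.28133106] -13.437901
```

View pics/w2.png

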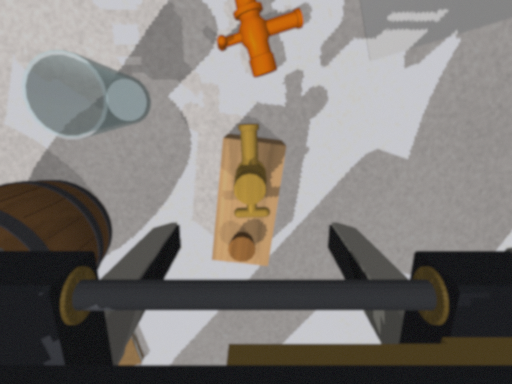

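```bash
python3 -m handwheel '0 0 -0.1 0 0 0;0 0 -0.15 0 0 0;0 0 -0.15 0 0 0'
python3 - <<'E'
from h import *
s,p,d,T,W=wrist("w3"); print(s["t"],s["tool_pos"],s["orientation"])
P=W[:250].reshape(-1,3)
Q=P[(P[:,2]>.122)&(P[:,2]<.14)&(abs(P[:,0]-.58)<.03)&(abs(P[:,1]+.28)<.03)]; print("butt",Q.mean(0),len(Q),(Q.min(0)+Q.max(0))/2)
E
```

```text
t: 2.7
tool_pos: [0.5762, -0.2842, 0.1717]
orientation: [-3.12, 0.354, 0.005]
force: [-1.1, -0.3, -0.5]
opening: 0.0929
2.7 [ 0.57615756 -0.28420487  0.171731  ] [-3.12042279  0.35355324  0.00454161]
butt [ 0.58177201 -0.281486    0.12988932] 1151 [ 0.58062752 -0.28118794  0.12708594]
```

```bash
python3 -m handwheel '0.016 0.009 -0.1 0 0 0;0.016 0.009 -0.2 0 0 0;0.016 0.009 -0.23 0 0 0;0.016 0.009 -0.23 0 0 0' - 15; python3 -c "
from plant import robot
s=robot.read_state();print(s['t'],s['tool_pos'],s['force'])"
```

```text
t: 3.15
tool_pos: [0.5818, -0.2814, 0.1039]
orientation: [-3.121, 0.356, 0.003]
force: [0.0, 0.2, 0.5]
opening: 0.0931
3.15 [ 0.58176319 -0.28140663  0.10390652] [0.04189457 0.18943905 0.47276239]
```

```bash
python3 -m handwheel '0 0 0 0 0 0;0 0 0 0 0 0;0 0 0 0 0 0;0 0 0 0 0 0;0 0 0 0 0 0' 1 30; python3 -m handwheel '0 0 0 0 0 0;0 0 0.03 0 0 0;0 0 0.1 0 0 0;0 0 0.2 0 0 0;0 0 0.3 0 0 0'
```

```text
t: 3.65
tool_pos: [0.5825, -0.2817, 0.1047]
orientation: [3.121, -0.357, 0.001]
force: [0.1, 1.4, 0.6]
opening: 0.0577
t: 4.15
tool_pos: [0.5819, -0.2814, 0.1953]
orientation: [-3.121, 0.357, 0.001]
force: [0.7, -1.3, 0.3]
opening: 0.0174
```

```bash
python3 -m handwheel '0 0 0 0 0 0;0 0 0 0 0 0' -1
python3 - <<'E'
from h import *
s,p,d,T,W=wrist("w4"); print(s["t"],s["tool_pos"],s["orientation"],s["opening"])
P=W[:250].reshape(-1,3)
Q=P[(P[:,2]>.122)&(P[:,2]<.14)&(abs(P[:,0]-.58)<.03)&(abs(P[:,1]+.28)<.03)]; print("butt",Q.mean(0),len(Q),(Q.min(0)+Q.max(0))/2)
E
```

```text
t: 4.35
tool_pos: [0.583, -0.282, 0.1959]
orientation: [3.12, -0.356, 0.004]
force: [-0.3, 0.1, -0.8]
opening: 0.0294
4.35 [ 0.58298449 -0.28196865  0.19590937] [ 3.12015012 -0.35643286  0.00396125] 0.029444437594992934
butt [ 0.58174706 -0.28126833  0.12985921] 935 [ 0.58046505 -0.28092103  0.12714264]
```

View pics/w4.png

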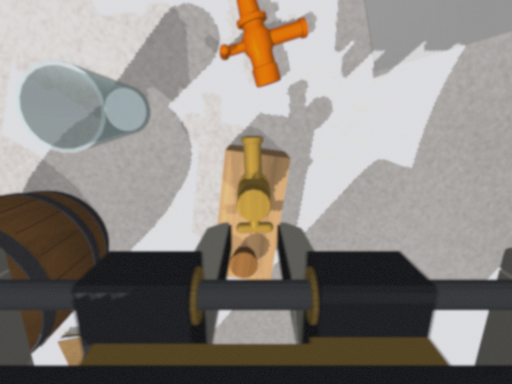

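```bash
python3 -m handwheel '-0.004 0 0 0 0 0;-0.004 0 0 0 0 0;-0.004 0 0 0 0 0;-0.004 0 -0.05 0 0 0;-0.004 0 -0.1 0 0 0' -0.2 30;python3 -m handwheel '0 0 -0.15 0 0 0;0 0 -0.205 0 0 0;0 0 -0.205 0 0 0'
```

```text
t: 4.9
tool_pos: [0.5812, -0.2816, 0.163]
orientation: [3.121, -0.357, 0.001]
force: [-0.4, -0.2, -0.9]
opening: 0.0556
t: 5.2
tool_pos: [0.5778, -0.2797, 0.0972]
orientation: [-3.118, 0.356, 0.013]
force: [0.7, 0.2, 0.5]
opening: 0.0555
```

```bash
python3 -m handwheel '0 0 0 0 0 0;0 0 0 0 0 0;0 0 0 0 0 0;0 0 0 0 0 0;0 0 0 0 0 0' 1 30
```

```text
t: 5.7
tool_pos: [0.5821, -0.282, 0.1044]
orientation: [3.12, -0.356, 0.004]
force: [1.0, 1.8, 6.4]
opening: 0.0294
```

```bash
python3 -m handwheel '0 0 0 0 0 0;0 0 0.1 0 0 0;0 0 0.25 0 0 0;0 0 0.4 0 0 0;0 0 0.55 0 0 0';python3 -m handwheel '0 0 0.1 0 0 0;0 0 0.2 0 0 0;0 0 0.2 0 0 0'
python3 - <<'E'
from h import *
from plant import robot
s,p,d,T,W=wrist("w5"); print(s["t"],s["tool_pos"],s["orientation"],s["force"])
for n in ["side"]:
    p,d=robot.read_camera(n); cv2.imwrite(f"pics/{n}1.png",p[:,:,::-1]); np.savez(f"{n}1.npz",p=p,d=d)
E
```

```text
t: 6.2
tool_pos: [0.5804, -0.2812, 0.2684]
orientation: [-3.121, 0.357, 0.003]
force: [1.0, -0.4, -2.9]
opening: 0.0293
t: 6.5
tool_pos: [0.5825, -0.2824, 0.3331]
orientation: [3.118, -0.356, 0.011]
force: [1.1, -1.5, -2.9]
opening: 0.0293
6.5 [ 0.58248561 -0.28244234  0.33305371] [ 3.11793728 -0.35631799  0.01145412] [ 1.11959619 -1.49473031 -2.92616798]
```

View pics/w5.png

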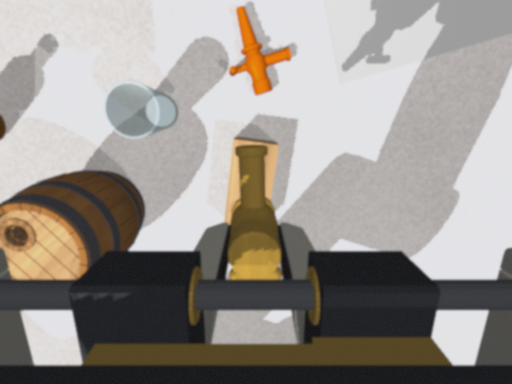

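View pics/side1.png

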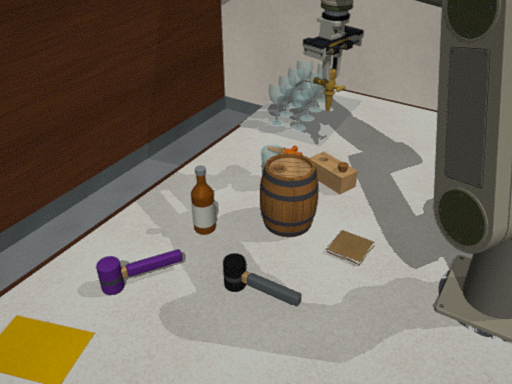

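```bash
python3 -m handwheel '-0.05 0.1 0 0 0 0.15;-0.1 0.25 0 0 0 0.33;-0.17 0.41 0 0 0 0.5;-0.24 0.57 0 0 0 0.69;-0.265 0.73 0 0 0 0.88';python3 -m handwheel '0 0.06 0 0 0 0;0 0.11 0 0 0 0;0 0.11 0 0 0 0'
python3 - <<'E'
from h import *
from plant import robot
s,p,d,T,W=wrist("w6"); print(s["t"],s["tool_pos"],s["orientation"],s["force"],s["q"])
E
```

```text
t: 7.1
tool_pos: [0.4995, -0.0644, 0.324]
orientation: [-3.054, -0.729, 0.007]
force: [1.1, -0.3, -3.0]
opening: 0.0294
t: 7.4
tool_pos: [0.5015, -0.0312, 0.3254]
orientation: [-3.056, -0.723, 0.004]
force: [0.4, -0.4, -3.4]
opening: 0.0293
7.4 [ 0.50149975 -0.03119397  0.32542675] [-3.05555947 -0.72341819  0.0044689 ] [ 0.42433888 -0.39263168 -3.43963192] [-1.64451673e-01 -1.50675978e-01  1.57493553e+00  3.43290663e-04
  1.72056174e+00  9.41446894e-01]
```

View pics/w6.png

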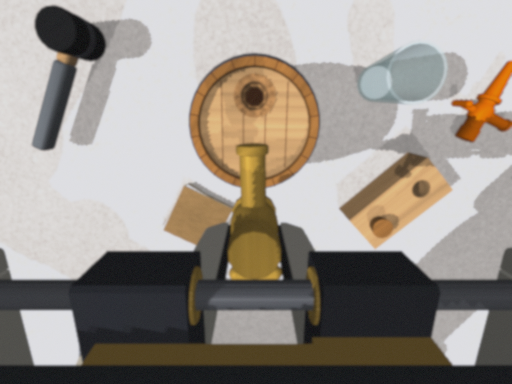

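Run:
```python
import numpy as np
from h import *
from plant import robot
z=np.load("w6.npz");T=z["T"]; K=robot.camera_model("wrist")["camera_matrix"]; W=world("wrist",z["d"],robot.camera_model("wrist"),T)
g=z["p"].astype(int).sum(2).astype(np.float32)
def ray(u,v,zz):
    r=T[:3,:3]@np.linalg.solve(K,[u,v,1]); o=T[:3,3]; return o+r*(zz-o[2])/r[2]
sub=g[78:116,232:278]
np.set_printoptions(linewidth=250); print(sub[::2,::2].astype(int))
m=np.zeros(g.shape,np.uint8); m[78:116,232:278]=(sub<180)
n,l,st,c=cv2.connectedComponentsWithStats(m); i=1+st[1:,4].argmax(); print(st[i],c[i]); u,v=c[i]; print("hole",ray(u,v,.182),ray(u,v,.176))
# diameter
print("w", np.linalg.norm(ray(st[i][0],v,.182)-ray(st[i][0]+st[i][2],v,.182)))
C=W[40:200,180:330].reshape(-1,3); Q=C[(C[:,2]>.187)&(C[:,2]<.195)]; c0,r0=circ(Q[:,:2])
print("rim",c0,r0,len(Q)); rr=np.hypot(*(Q[:,:2]-c0).T); print(np.percentile(rr,[1,50,99]))
b=ray(u,v,.182)[:2]; e=b-c0; print(np.linalg.norm(e),np.degrees(np.arctan2(e[1],e[0])))
# spout dir in hand
P=W[140:280,215:295].reshape(-1,3); S=P[(P[:,2]>.27)]; print(len(S))
for y0 in range(146,190,8):
    row=z["d"][y0,200:310]; k=np.where((row>0)&(row<.24))[0]; print(y0,k.min()+200 if len(k) else None,k.max()+200 if len(k) else None, np.median(row[k]) if len(k) else 0, np.nanmedian(W[y0,200+k],0) if len(k) else 0)
```

```text
[[435 441 441 436 414 372 361 365 365 367 376 393 407 420 437 444 433 422 463 480 504 511 512]
 [426 426 427 397 356 360 378 397 382 355 335 344 363 392 437 444 437 416 402 427 485 497 495]
 [440 436 430 387 351 370 392 383 319 254 234 234 252 284 352 408 430 416 404 391 447 488 501]
 [457 450 424 388 371 376 349 257 195 229 271 263 277 318 313 338 388 401 393 368 405 490 509]
 [467 459 411 384 378 346 247 170 188 213 253 248 255 321 360 305 324 376 385 379 420 474 518]
 [474 455 403 383 365 291 197 192 180 150 138 147 143 192 286 309 300 360 413 422 438 453 508]
 [471 434 404 381 339 231 212 197 157 125 118 117 120 130 188 275 319 354 414 414 409 426 477]
 [447 405 376 370 299 198 197 151 126 120 118 117 120 124 131 211 352 346 379 377 363 389 416]
 [430 383 356 342 280 192 184 146 126 124 120 123 124 121 112 181 322 313 342 368 359 373 406]
 [446 375 316 310 276 200 188 145 123 120 123 125 124 120 118 170 290 299 340 387 395 405 449]
 [455 385 326 337 297 213 209 142 116 122 119 124 118 117 117 171 288 304 372 418 429 436 453]
 [460 409 366 347 312 224 203 147 123 124 134 122 117 1
[... 653 characters left out ...]
70 372 409 424 388 406 419 440 513 521 531 527 529]]
[245  87  18  19 260] [253.29615385  96.04230769]
hole [0.5807925  0.00985582 0.182     ] [0.58103451 0.01000768 0.176     ]
w 0.018458428008057384
rim [ 0.5543485  -0.00315789] 0.061847708448717675 3282
[0.05745413 0.06179572 0.06717907]
0.029472734118457435 26.2028731770402
6946
146 236 267 0.17736769 [ 0.5487715  -0.00563504  0.31314064]
154 236 266 0.17571683 [ 0.54468729 -0.0073784   0.31613701]
162 239 264 0.17932779 [ 0.54019905 -0.00994784  0.31387841]
170 239 264 0.18083397 [ 0.53561355 -0.01223473  0.3137761 ]
178 240 264 0.18179275 [ 0.53110848 -0.01483629  0.31422401]
186 240 265 0.18390025 [ 0.5267535  -0.01735365  0.31355939]
```

```bash
python3 -m handwheel '0.1 0.05 0 0 0 0;0.2 0.11 0 0 0 0;0.265 0.137 0 0 0 0;0.265 0.137 -0.06 0 0 0;0.265 0.137 -0.06 0 0 0'
python3 - <<'E'
from h import *
from plant import robot
s=robot.read_state(); print(s["t"],s["tool_pos"],s["orientation"],s["force"])
for n in ["scene","side"]:
    p,d=robot.read_camera(n); cv2.imwrite(f"pics/{n}2.png",cv2.resize(p[60:260,130:350,::-1],None,fx=3,fy=3)); np.savez(f"{n}2.npz",p=p,d=d)
E
```

```text
t: 7.95
tool_pos: [0.5809, 0.0072, 0.3052]
orientation: [-3.057, -0.719, 0.01]
force: [-0.7, -0.9, -5.1]
opening: 0.0289
7.95 [0.58090375 0.00719677 0.30523774] [-3.05661021 -0.71912243  0.0103885 ] [-0.68185634 -0.89039599 -5.10175019]
```

View pics/scene2.png

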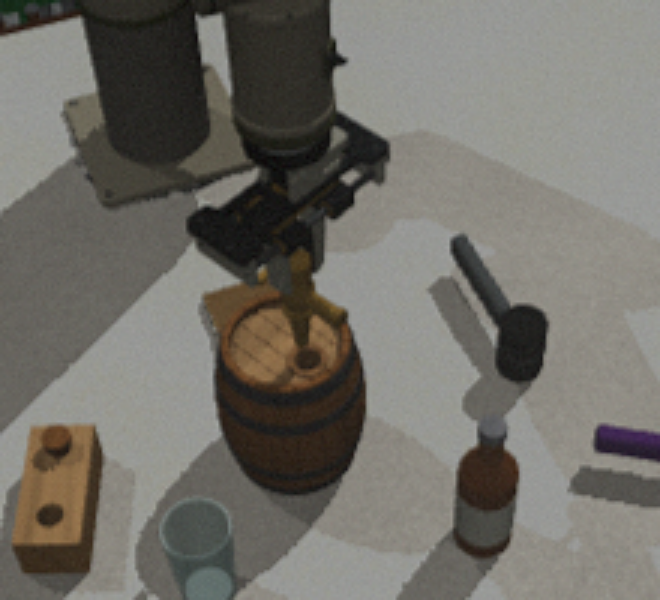

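View pics/side2.png

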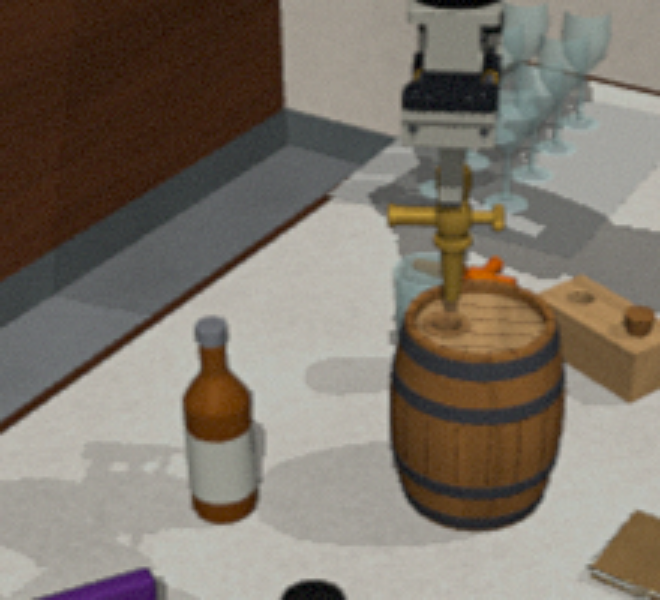

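Run:
```python
from h import *
from plant import robot
tcp=np.array([.5809,.0072,.3052]); R=Ro.from_rotvec([-3.0566,-.7191,.0104]).as_matrix()
s=robot.read_state(); print(s["tool_pos"])
pts={"tip":tcp+R@[0,0,.1004],"bush":np.array([.581,.010,.182]),"butt":tcp-R@[0,0,.0256]}
for n in ["scene","side"]:
    m=robot.camera_model(n); Ti=np.linalg.inv(m["pose"])
    for k,v in pts.items():
        c=m["camera_matrix"]@(Ti[:3,:3]@v+Ti[:3,3]); c=c[:2]/c[2]; print(n,k,c.round(1),"zoom",((c-[130,60])*3).round())
```

```text
[0.58113226 0.00720385 0.30827341]
scene tip [230.7 174.4] zoom [302. 343.]
scene bush [232.1 179.1] zoom [306. 357.]
scene butt [228.5 146. ] zoom [295. 258.]
side tip [279.3 159.2] zoom [448. 298.]
side bush [278.4 167. ] zoom [445. 321.]
side butt [280.2 115.6] zoom [451. 167.]
```

```bash
python3 -m handwheel '0 0.01 0 0 0 0;0 0.01 0 0 0 0;0 0.01 -0.04 0 0 0;0 0.01 -0.09 0 0 0;0 0.01 -0.09 0 0 0'; python3 -c "
from plant import robot
s=robot.read_state();print(s['t'],s['tool_pos'],s['force'],s['wrist_torque'])"
```

```text
t: 8.55
tool_pos: [0.58, 0.0114, 0.2788]
orientation: [-3.056, -0.721, 0.008]
force: [-0.5, 0.0, -3.8]
opening: 0.0293
8.55 [0.58001704 0.01143483 0.27880196] [-0.50170136  0.02147479 -3.83945552] [-0.00555952  0.04503868  0.02751958]
```

Tip is at about 0.178, just inside the mouth with no contact.

```bash
python3 -m handwheel '0.003 -0.004 -0.03 0 0 0;0.003 -0.004 -0.05 0 0 0;0.003 -0.004 -0.05 0 0 0'; python3 -c "
from plant import robot
s=robot.read_state();print(s['t'],s['tool_pos'],s['force'],s['wrist_torque'])"
```

```text
t: 8.85
tool_pos: [0.5821, 0.0101, 0.2662]
orientation: [-3.057, -0.721, 0.003]
force: [0.3, 0.4, -3.8]
opening: 0.0294
8.85 [0.58208462 0.01013888 0.26623845] [ 0.26253735  0.43269972 -3.82824344] [ 0.01228875 -0.07303777  0.0122464 ]
```

```bash
python3 -m handwheel '0 0 -0.02 0 0 0;0 0 -0.03 0 0 0;0 0 -0.03 0 0 0'; python3 -m handwheel '0 0 -0.008 0 0 0;0 0 -0.008 0 0 0'
```

```text
t: 9.15
tool_pos: [0.5825, 0.0102, 0.2582]
orientation: [-3.057, -0.722, 0.0]
force: [0.4, 0.5, -3.7]
opening: 0.0295
t: 9.35
tool_pos: [0.5826, 0.0101, 0.2562]
orientation: [3.057, 0.722, 0.0]
force: [1.4, -0.6, -2.4]
opening: 0.029
```

```bash
python3 -m handwheel '0 0 -0.008 0 0 0;0 0 -0.008 0 0 0'; python3 -m handwheel '0 0 -0.008 0 0 0;0 0 -0.008 0 0 0';python3 -c "
from plant import robot
s=robot.read_state();print(s['t'],s['tool_pos'],s['force'],s['wrist_torque'])"
```

```text
t: 9.55
tool_pos: [0.5828, 0.0101, 0.254]
orientation: [3.057, 0.722, 0.001]
force: [0.1, 0.5, -1.9]
opening: 0.0293
t: 9.75
tool_pos: [0.583, 0.0102, 0.2522]
orientation: [3.057, 0.722, 0.002]
force: [1.8, 0.2, 3.0]
opening: 0.0289
9.75 [0.58297479 0.01017899 0.25224302] [1.792566   0.18653544 3.00946408] [ 0.01313306 -0.13400643 -0.07061531]
```

```bash
python3 -m handwheel '0 0 0 0 0 0;0 0 0 0 0 0;0 0 0 0 0 0' -0.3;python3 -c "
from plant import robot
s=robot.read_state();print(s['t'],s['tool_pos'],s['force'],s['wrist_torque'])"; python3 -m handwheel '0 0 0.1 0 0 0;0 0 0.25 0 0 0;0 0 0.3 0 0 0;0 0 0.3 0 0 0'
python3 - <<'E'
from h import *
from plant import robot
s,p,d,T,W=wrist("w7"); print(s["t"],s["tool_pos"],s["orientation"],s["force"])
for n in ["side"]:
    p,d=robot.read_camera(n); cv2.imwrite(f"pics/{n}3.png",cv2.resize(p[60:260,130:350,::-1],None,fx=3,fy=3)); np.savez(f"{n}3.npz",p=p,d=d)
E
```

```text
t: 10.05
tool_pos: [0.5823, 0.0101, 0.2512]
orientation: [-3.057, -0.722, 0.001]
force: [-0.6, -0.5, -0.9]
opening: 0.0491
10.05 [0.58234425 0.01011395 0.25117308] [-0.59713616 -0.45632761 -0.86496123] [ 0.01944851  0.00322219 -0.03934231]
t: 10.45
tool_pos: [0.5839, 0.01, 0.345]
orientation: [3.056, 0.721, 0.009]
force: [0.7, 0.7, 0.3]
opening: 0.0604
10.45 [0.58394223 0.01004876 0.34502217] [3.05576477 0.72127588 0.00914708] [0.72421502 0.71691017 0.34450744]
```

View pics/side3.png

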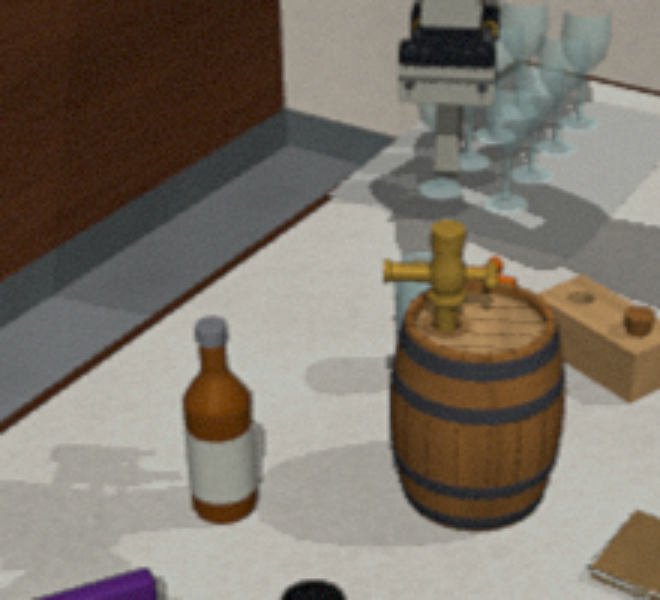

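View pics/w7.png

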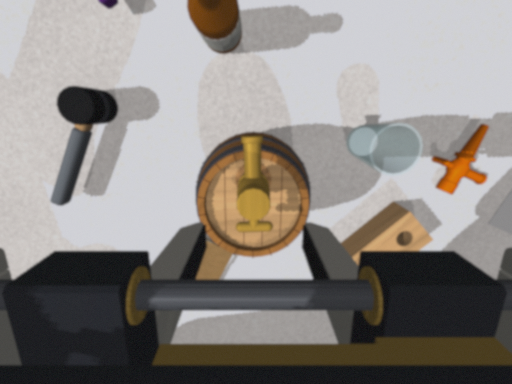

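Run:
```python
import numpy as np
from h import *
from plant import robot
z=np.load("w7.npz");T=z["T"]; W=world("wrist",z["d"],robot.camera_model("wrist"),T); K=robot.camera_model("wrist")["camera_matrix"]
P=W[130:250,190:320].reshape(-1,3); P=P[np.hypot(P[:,0]-.581,P[:,1]-.01)<.03]
Q=P[P[:,2]>.265]; print("butt",np.median(Q,0),Q.mean(0),(Q.min(0)+Q.max(0))/2,circ(Q[:,:2]),len(Q))
d=np.load("side3.npz")["d"]; Ws=world("side",d).reshape(-1,3); q=Ws[np.hypot(Ws[:,0]-.581,Ws[:,1]-.01)<.03]
for a in [(.225,.245),(.26,.275),(.272,.29)]:
    k=q[(q[:,2]>a[0])&(q[:,2]<a[1])]; print("side",a,len(k),k.mean(0).round(4))
P=W[70:215,40:130].reshape(-1,3)
H=P[(P[:,2]>.072)&(P[:,2]<.09)]; print("mhead",H.mean(0),circ(H[:,:2]),(H.min(0)+H.max(0))/2,len(H))
L=P[(P[:,2]>.045)&(P[:,2]<.062)]; L=L[L[:,0]<.505]; l=cv2.fitLine(L[:,:2].astype(np.float32),cv2.DIST_HUBER,0,.001,.001).ravel(); print("handle",len(L),l,np.degrees(np.arctan2(l[1],l[0])),L.min(0),L.max(0),L[:,2].mean())
c=H.mean(0)[:2]; lp=l[2:]; u=l[:2]; print("y on line at head", lp+u*((c-lp)@u))
```

```text
butt [0.58186552 0.01192517 0.27798851] [0.58173851 0.01301163 0.28433269] [0.57955191 0.01720298 0.31849292] (array([0.57907464, 0.01724937]), np.float64(0.014223946954339161)) 1067
side (0.225, 0.245) 149 [0.5782 0.0186 0.236 ]
side (0.26, 0.275) 61 [0.5749 0.0192 0.2679]
side (0.272, 0.29) 70 [0.5783 0.0128 0.2766]
mhead [0.54500175 0.27670399 0.0799004 ] (array([0.54460081, 0.27697748]), np.float64(0.01955896405352636)) [0.54369177 0.27807723 0.07800086] 1230
handle 1242 [0.9996642  0.0259141  0.46025863 0.274079  ] 1.4849349 [0.36934595 0.26398039 0.0451    ] [0.50472903 0.28792528 0.05826567] 0.05376960390789431
y on line at head [0.54501285 0.27627606]
```

```bash
python3 -m handwheel '-0.05 0.1 0 0 0 -0.15;-0.12 0.24 0 0 0 -0.3;-0.18 0.39 0 0 0 -0.45;-0.24 0.54 -0.05 0 0 -0.558;-0.305 0.68 -0.1 0 0 -0.558' -1 60;python3 -m handwheel '0 0.1 -0.1 0 0 0;0 0.2 -0.25 0 0 0;0 0.206 -0.4 0 0 0;0 0.206 -0.5 0 0 0;0 0.206 -0.5 0 0 0';python3 - <<'E'
from h import *
from plant import robot
s,p,d,T,W=wrist("w8"); print(s["t"],s["tool_pos"],s["orientation"],s["force"],s["opening"])
P=W[:290].reshape(-1,3)
H=P[(P[:,2]>.072)&(P[:,2]<.09)&(P[:,0]>.5)&(P[:,0]<.58)&(abs(P[:,1]-.28)<.05)]; print("mhead",H.mean(0),(H.min(0)+H.max(0))/2,len(H))
L=P[(P[:,2]>.045)&(P[:,2]<.062)&(abs(P[:,1]-.275)<.03)]; L=L[L[:,0]<.505]; print(len(L))
if len(L)>20:
  l=cv2.fitLine(L[:,:2].astype(np.float32),cv2.DIST_HUBER,0,.001,.001).ravel(); print("handle",l,L.min(0),L.max(0))
E
```

```text
t: 11.05
tool_pos: [0.4895, 0.2155, 0.3087]
orientation: [3.141, 0.034, -0.004]
force: [1.1, 0.6, 0.7]
opening: 0.0918
t: 11.55
tool_pos: [0.4857, 0.274, 0.1528]
orientation: [3.136, 0.041, -0.02]
force: [-0.2, -0.0, -0.6]
opening: 0.0928
11.55 [0.4856871  0.274007   0.15283144] [ 3.1355788   0.04100721 -0.02039754] [-0.15635919 -0.0051091  -0.61714525] 0.09279256049704795
mhead [0.54507106 0.27892744 0.08013971] [0.5443695  0.27890149 0.0792308 ] 3460
2364
handle [0.9997669  0.02159089 0.45032698 0.27703577] [0.38586509 0.26504062 0.0453004 ] [0.50499667 0.28892024 0.05774318]
```

View pics/w8.png

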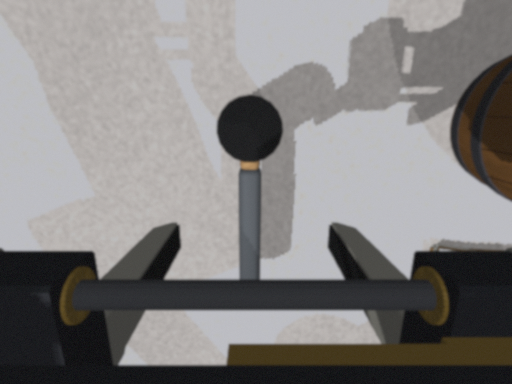

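```bash
python3 -m handwheel '0 0.007 -0.1 0 0 0;0 0.007 -0.25 0 0 0;0 0.007 -0.4 0 0 0;0 0.007 -0.4 0 0 0;0 0.007 -0.4 0 0 0'; python3 -c "
from plant import robot
s=robot.read_state();print(s['t'],s['tool_pos'],s['force'],s['orientation'])"
```

```text
t: 12.1
tool_pos: [0.4915, 0.278, 0.043]
orientation: [3.141, 0.039, -0.0]
force: [-0.2, -0.1, 0.2]
opening: 0.093
12.1 [0.49154913 0.27797982 0.04299587] [-0.24490021 -0.13964693  0.22075484] [ 3.14132279e+00  3.91669853e-02 -1.74827382e-05]
```

```bash
python3 -m handwheel '0.005 0 -0.05 0 0 0;0.005 0 -0.072 0 0 0;0.005 0 -0.072 0 0 0;0.005 0 -0.072 0 0 0;0.005 0 -0.072 0 0 0' 1 60;python3 -m handwheel '0 0 0 0 0 0;0 0 0 0 0 0;0 0 0 0 0 0;0 0 0 0 0 0;0 0 0 0 0 0'
```

```text
t: 12.6
tool_pos: [0.493, 0.2783, 0.0206]
orientation: [-3.141, -0.04, -0.001]
force: [-0.2, -0.7, 1.0]
opening: 0.0573
t: 13.1
tool_pos: [0.4926, 0.278, 0.0199]
orientation: [3.141, 0.04, 0.0]
force: [-0.1, -0.6, -0.4]
opening: 0.0217
```

```bash
python3 -m handwheel '0 0 0.05 0 0 0;0 0 0.2 0 0 0;0 0 0.35 0 0 0;0 0 0.5 0 0 0;0 0 0.65 0 0 0';python3 -m handwheel '0 0 0.15 0 0 0;0 0 0.3 0 0 0;0 0 0.4 0 0 0;0 0 0.4 0 0 0'
python3 - <<'E'
from h import *
from plant import robot
s,p,d,T,W=wrist("w9"); print(s["t"],s["tool_pos"],s["orientation"],s["force"],s["opening"],s["wrist_torque"])
P=W[:290].reshape(-1,3); z0=s["tool_pos"][2]
H=P[(P[:,2]>z0+.04)&(P[:,2]<z0+.08)&(P[:,0]>.5)&(P[:,0]<.58)&(abs(P[:,1]-.28)<.05)]; print("mhead",H.mean(0),(H.min(0)+H.max(0))/2-s["tool_pos"],len(H))
c,*_=np.linalg.lstsq(np.c_[H[:,:2]-H[:,:2].mean(0),np.ones(len(H))],H[:,2],rcond=None);print("tilt",c)
p,d=robot.read_camera("side"); cv2.imwrite("pics/side4.png",cv2.resize(p[60:260,130:350,::-1],None,fx=3,fy=3))
E
```

```text
t: 13.6
tool_pos: [0.492, 0.2779, 0.2174]
orientation: [-3.141, -0.04, 0.0]
force: [1.0, 0.5, -3.0]
opening: 0.0213
t: 14.0
tool_pos: [0.4941, 0.2788, 0.3419]
orientation: [-3.137, -0.04, -0.014]
force: [0.7, 0.0, -1.9]
opening: 0.0219
14.0 [0.49406759 0.27880382 0.34194717] [-3.13726022 -0.03987081 -0.01420883] [ 0.70903393  0.02497461 -1.94088904] 0.02185476089989222 [0.08420637 0.12259068 0.00866642]
mhead [0.54490709 0.27952495 0.40213052] [0.04225896 0.00064359 0.05181289] 15932
tilt [0.07917173 0.00704353 0.40213052]
```

View pics/w9.png

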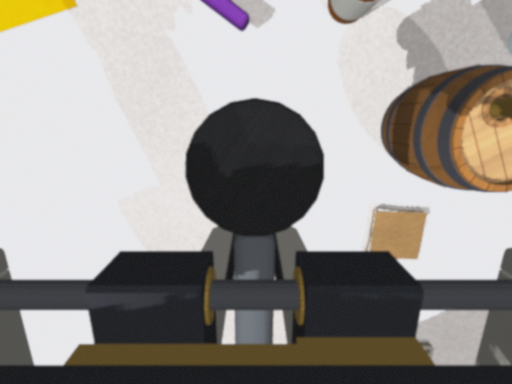

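View pics/side4.png

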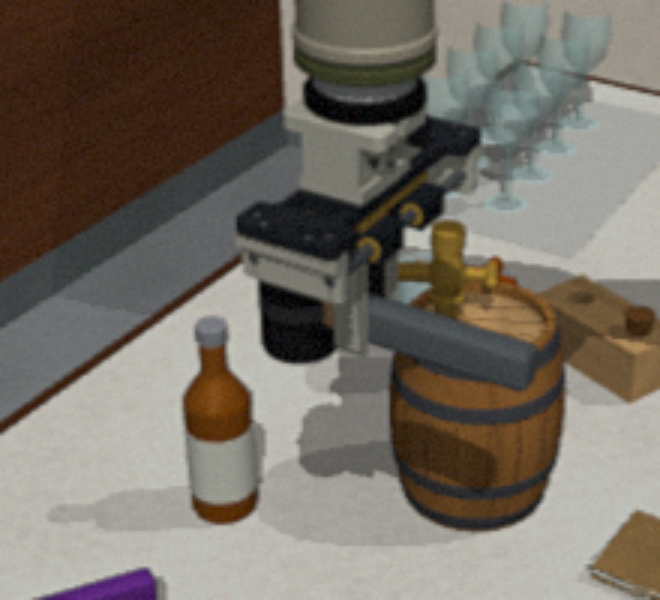

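```bash
python3 -m handwheel '0.02 -0.12 0 0 0 0;0.06 -0.28 0 0 0 0;0.1 -0.44 0 0 0 0;0.14 -0.6 0 0 0 0;0.14 -0.75 0 0 0 0';python3 -m handwheel '0 -0.1 0 0 0 0;0 -0.142 0 0 0 0;0 -0.142 0 0 0 0;0 -0.142 0 0 0 0'
python3 - <<'E'
from h import *
from plant import robot
s,p,d,T,W=wrist("w10"); print(s["t"],s["tool_pos"],s["orientation"],s["force"],s["opening"],s["wrist_torque"])
P=W[:230].reshape(-1,3); z0=s["tool_pos"][2]
H=P[(P[:,2]>z0+.04)&(P[:,2]<z0+.08)]; H=H[np.hypot(*(H-s["tool_pos"]-[.052,0,0])[:,:2].T)<.02]; print("mhead",H.mean(0)-s["tool_pos"],len(H))
c,*_=np.linalg.lstsq(np.c_[H[:,:2]-H[:,:2].mean(0),np.ones(len(H))],H[:,2],rcond=None);print("tilt",c)
for n in ["side","scene"]:
  p,d=robot.read_camera(n); cv2.imwrite(f"pics/{n}5.png",cv2.resize(p[60:260,130:350,::-1],None,fx=3,fy=3))
E
```

```text
t: 14.6
tool_pos: [0.5338, 0.0508, 0.3313]
orientation: [3.141, 0.039, -0.008]
force: [0.2, -0.7, -2.6]
opening: 0.0216
t: 15.0
tool_pos: [0.534, 0.0113, 0.3335]
orientation: [-3.14, -0.04, 0.004]
force: [-0.0, 0.1, -2.5]
opening: 0.022
15.0 [0.53401118 0.01125792 0.33346338] [-3.14044474 -0.03984431  0.00361188] [-0.00325087  0.06207436 -2.4537834 ] 0.022035094785300764 [0.02709917 0.15633665 0.00944052]
mhead [5.27708292e-02 1.13028163e-05 6.02377230e-02] 8671
tilt [-0.00333419  0.00161765  0.3937011 ]
```

View pics/side5.png

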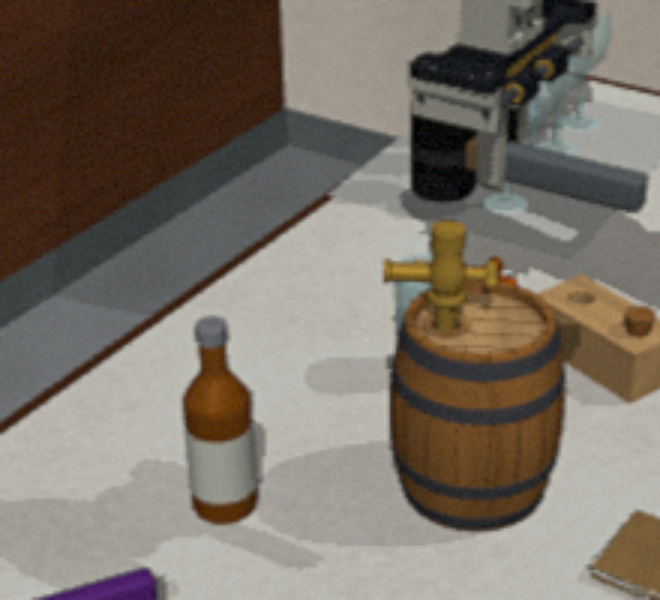

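View pics/scene5.png

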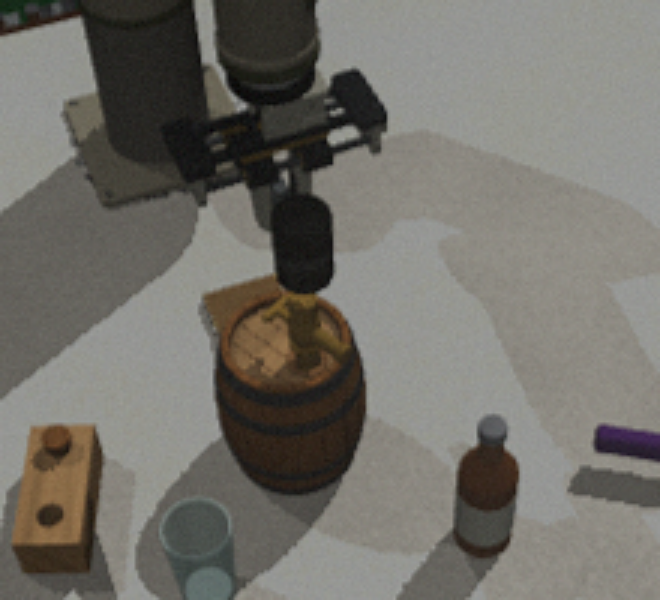

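```bash
python3 -m handwheel '0 0 -0.04 0 0 0;0 0 -0.07 0 0 0;0 0 -0.09 0 0 0;0 0 -0.09 0 0 0'; python3 -m handwheel '0 0 -0.005 0 0 0;0 0 -0.01 0 0 0;0 0 -0.01 0 0 0'
```

```text
t: 15.55
tool_pos: [0.5338, 0.0107, 0.3059]
orientation: [-3.141, -0.04, 0.005]
force: [-0.0, 0.3, -2.8]
opening: 0.0215
t: 15.85
tool_pos: [0.5346, 0.0104, 0.305]
orientation: [3.141, 0.04, 0.0]
force: [-0.9, -0.7, -2.1]
opening: 0.0214
```

```bash
for i in 1; do python3 -m handwheel '0 0 -0.005 0 0 0;0 0 -0.01 0 0 0;0 0 -0.01 0 0 0'; done; python3 -m handwheel '0 0 -0.004 0 0 0;0 0 -0.004 0 0 0'
```

```text
t: 16.15
tool_pos: [0.5345, 0.0104, 0.3016]
orientation: [-3.141, -0.04, 0.0]
force: [0.5, -1.0, -3.1]
opening: 0.0213
t: 16.35
tool_pos: [0.5345, 0.0104, 0.3005]
orientation: [-3.141, -0.04, 0.0]
force: [-0.7, 0.1, -3.6]
opening: 0.0219
```

```bash
python3 -m handwheel '0 0 -0.004 0 0 0;0 0 -0.004 0 0 0'
```

```text
t: 16.55
tool_pos: [0.5345, 0.0105, 0.2993]
orientation: [-3.141, -0.04, 0.0]
force: [-0.1, 0.8, -2.1]
opening: 0.0218
```

```bash
python3 -m handwheel '0 0 -0.004 0 0 0;0 0 -0.004 0 0 0'
```

```text
t: 16.75
tool_pos: [0.5345, 0.0105, 0.298]
orientation: [-3.141, -0.04, 0.0]
force: [-0.0, 0.6, -3.2]
opening: 0.0216
```

```bash
python3 -m handwheel '0 0 -0.004 0 0 0;0 0 -0.004 0 0 0'
```

```text
t: 16.95
tool_pos: [0.5348, 0.0104, 0.2975]
orientation: [3.141, 0.04, 0.001]
force: [0.2, -1.0, -0.8]
opening: 0.0214
```

```bash
python3 -m handwheel '0 0 -0.003 0 0 0;0 0 -0.003 0 0 0'; python3 -c "
from plant import robot
s=robot.read_state();print(s['tool_pos'],s['force'],s['wrist_torque'])"
```

```text
t: 17.15
tool_pos: [0.535, 0.0104, 0.2972]
orientation: [3.141, 0.04, 0.003]
force: [-0.5, -0.4, 4.4]
opening: 0.0218
[0.53502022 0.01043105 0.29715345] [-0.49663457 -0.38181947  4.39311113] [0.04082647 0.01868653 0.00588918]
```

```bash
python3 -m handwheel '0 0 -0.002 0 0 0;0 0 -0.002 0 0 0'; python3 -c "
from plant import robot
s=robot.read_state();print(s['tool_pos'],s['force'],s['wrist_torque'])"
```

```text
t: 17.35
tool_pos: [0.535, 0.0104, 0.2967]
orientation: [3.141, 0.04, 0.003]
force: [-1.5, 0.8, 6.2]
opening: 0.0215
[0.53504936 0.01041661 0.29669121] [-1.51325682  0.80137339  6.17060718] [ 0.08514874 -0.02291924  0.00200256]
```

```bash
python3 -m handwheel '0 0 -0.002 0 0 0;0 0 -0.002 0 0 0'; python3 -c "
from plant import robot
s=robot.read_state();print(s['tool_pos'],s['force'],s['wrist_torque'])"
```

```text
t: 17.55
tool_pos: [0.5352, 0.0104, 0.2964]
orientation: [3.141, 0.04, 0.004]
force: [-0.7, -0.1, 8.5]
opening: 0.0216
[0.53521668 0.01040569 0.29640906] [-0.65248847 -0.12877045  8.54933352] [ 0.07823227  0.00435839 -0.01354926]
```

```bash
python3 -m handwheel '0 0 -0.002 0 0 0;0 0 -0.002 0 0 0'; python3 -c "
from plant import robot
s=robot.read_state();print(s['tool_pos'],s['force'],s['wrist_torque'])"
```

```text
t: 17.75
tool_pos: [0.5353, 0.0104, 0.2961]
orientation: [3.141, 0.04, 0.005]
force: [-0.8, 0.9, 7.5]
opening: 0.0219
[0.53533672 0.01039768 0.29609544] [-0.75084649  0.87457042  7.5169617 ] [ 0.03142416 -0.08443261  0.03783683]
```

```bash
python3 -m handwheel '0 0 -0.003 0 0 0;0 0 -0.003 0 0 0'; python3 -c "
from plant import robot
s=robot.read_state();print(s['tool_pos'],s['force'],s['wrist_torque'])"
```

```text
t: 17.95
tool_pos: [0.5355, 0.0104, 0.2956]
orientation: [3.141, 0.04, 0.006]
force: [-1.8, 0.3, 10.5]
opening: 0.0218
[0.53552995 0.01039528 0.29561619] [-1.79678645  0.2783166  10.4660793 ] [ 0.07877857 -0.12770519  0.004083  ]
```

```bash
python3 -m handwheel '0 0 0.03 0 0 0;0 0 0.05 0 0 0;0 0 0.05 0 0 0;0 0 0.05 0 0 0'
python3 - <<'E'
from h import *
from plant import robot
s,p,d,T,W=wrist("w11"); print(s["t"],s["tool_pos"],s["force"],s["opening"])
P=W[:230].reshape(-1,3); z0=s["tool_pos"][2]
H=P[(P[:,2]>z0+.04)&(P[:,2]<z0+.08)]; H=H[np.hypot(*(H-s["tool_pos"]-[.052,0,0])[:,:2].T)<.02]; print("mhead",H.mean(0)-s["tool_pos"],len(H))
c,*_=np.linalg.lstsq(np.c_[H[:,:2]-H[:,:2].mean(0),np.ones(len(H))],H[:,2],rcond=None);print("tilt",c)
p,d=robot.read_camera("side"); cv2.imwrite(f"pics/side6.png",cv2.resize(p[60:260,130:350,::-1],None,fx=3,fy=3))
E
```

```text
t: 18.35
tool_pos: [0.5344, 0.0105, 0.308]
orientation: [-3.141, -0.04, 0.001]
force: [-0.3, 0.4, -2.9]
opening: 0.0216
18.35 [0.53444914 0.01045537 0.30804888] [-0.34523216  0.35514754 -2.92696103] 0.021623857140784696
mhead [5.27339056e-02 1.88117275e-05 6.03268682e-02] 8673
tilt [-1.62622658e-03  3.08390866e-04  3.68375746e-01]
```

View pics/side6.png

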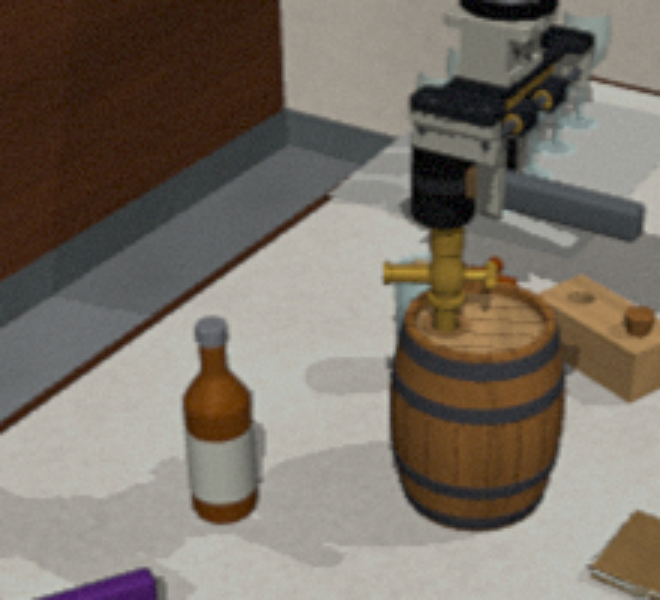

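```bash
python3 -m handwheel '0 0 -0.02 0 0 0;0 0 -0.035 0 0 0;0 0 -0.035 0 0 0'; python3 -m handwheel '0 0 -0.005 0 0 0;0 0 -0.01 0 0 0;0 0 -0.01 0 0 0'
```

```text
t: 18.75
tool_pos: [0.5341, 0.0105, 0.2967]
orientation: [-3.141, -0.04, 0.003]
force: [-0.9, -0.7, -3.1]
opening: 0.0212
t: 19.05
tool_pos: [0.535, 0.0104, 0.296]
orientation: [3.141, 0.04, 0.003]
force: [-0.7, 0.2, 1.9]
opening: 0.0218
```

```bash
python3 -m handwheel '0 0 -0.003 0 0 0;0 0 -0.005 0 0 0;0 0 -0.005 0 0 0'; python3 -c "
from plant import robot
s=robot.read_state();print(s['tool_pos'],s['force'],s['wrist_torque'])"
```

```text
t: 19.35
tool_pos: [0.5355, 0.0104, 0.2957]
orientation: [3.141, 0.04, 0.006]
force: [-0.7, 1.0, 7.8]
opening: 0.0217
[0.53554154 0.01039019 0.29569747] [-0.66141974  1.00283579  7.80038524] [ 0.04646694 -0.0293494   0.02212989]
```

```bash
python3 -m handwheel '0 0 -0.003 0 0 0;0 0 -0.003 0 0 0'; python3 -c "
from plant import robot
s=robot.read_state();print(s['tool_pos'],s['force'],s['wrist_torque'])"
```

```text
t: 19.55
tool_pos: [0.5359, 0.0104, 0.2954]
orientation: [3.141, 0.04, 0.008]
force: [-1.5, 0.1, 9.5]
opening: 0.0217
[0.53586595 0.01035985 0.29542779] [-1.49167696  0.09254511  9.51881502] [ 0.09928747 -0.1480984   0.00946598]
```

```bash
python3 -m handwheel '0 0 -0.002 0 0 0;0 0 -0.002 0 0 0'; python3 -c "
from plant import robot
s=robot.read_state();print(s['tool_pos'],s['force'],s['wrist_torque'])"
```

```text
t: 19.75
tool_pos: [0.536, 0.0104, 0.2952]
orientation: [3.141, 0.04, 0.009]
force: [-1.5, 0.5, 12.8]
opening: 0.0216
[0.53604562 0.01037711 0.29524731] [-1.48865172  0.51099339 12.76854416] [ 0.03406619 -0.03193833 -0.02161044]
```

```bash
python3 -m handwheel '0 0 -0.002 0 0 0;0 0 -0.002 0 0 0'; python3 -c "
from plant import robot
s=robot.read_state();print(s['tool_pos'],s['force'],s['wrist_torque'])"
```

```text
t: 19.95
tool_pos: [0.5362, 0.0104, 0.295]
orientation: [3.141, 0.04, 0.01]
force: [-1.9, -0.5, 13.8]
opening: 0.0216
[0.53620574 0.01037122 0.29498573] [-1.91203612 -0.54925993 13.82057645] [ 0.06556117 -0.19220161  0.02450717]
```

```bash
python3 -m handwheel '0 0 -0.002 0 0 0;0 0 -0.002 0 0 0'; python3 -c "
from plant import robot
s=robot.read_state();print(s['tool_pos'],s['force'],s['wrist_torque'])"
```

```text
t: 20.15
tool_pos: [0.5364, 0.0103, 0.2947]
orientation: [3.141, 0.04, 0.011]
force: [-2.5, -0.1, 15.2]
opening: 0.0213
[0.5363526  0.01034824 0.29469635] [-2.45905165 -0.10259992 15.23303163] [ 0.02790028 -0.18519262  0.01844592]
```

```bash
python3 -m handwheel '0 0 0.03 0 0 0;0 0 0.05 0 0 0;0 0 0.05 0 0 0;0 0 0.05 0 0 0';python3 -m handwheel '0 0 -0.015 0 0 0;0 0 -0.03 0 0 0;0 0 -0.035 0 0 0;0 0 -0.04 0 0 0;0 0 -0.045 0 0 0'; python3 -m handwheel '0 0 -0.002 0 0 0;0 0 -0.005 0 0 0;0 0 -0.005 0 0 0'
```

```text
t: 20.55
tool_pos: [0.5344, 0.0105, 0.3052]
orientation: [-3.141, -0.04, 0.002]
force: [0.1, 0.6, -3.2]
opening: 0.0216
t: 21.05
tool_pos: [0.5357, 0.0104, 0.2948]
orientation: [3.141, 0.04, 0.008]
force: [-1.5, -1.2, 16.2]
opening: 0.0217
t: 21.35
tool_pos: [0.5363, 0.0103, 0.2946]
orientation: [3.141, 0.04, 0.011]
force: [-1.8, 0.6, 14.9]
opening: 0.0214
```

```bash
python3 -m handwheel '0 0 -0.002 0 0 0;0 0 -0.002 0 0 0'; python3 -c "
from plant import robot
s=robot.read_state();print(s['tool_pos'],s['force'],s['wrist_torque'])"
```

```text
t: 21.55
tool_pos: [0.5366, 0.0103, 0.2944]
orientation: [3.141, 0.04, 0.013]
force: [-1.7, -0.4, 16.7]
opening: 0.0216
[0.53657198 0.01034262 0.2944241 ] [-1.68768221 -0.44065999 16.72021637] [ 0.07106596 -0.20765241  0.02453461]
```

```bash
python3 -m handwheel '0 0 0.04 0 0 0;0 0 0.15 0 0 0;-0.02 0.1 0.15 0 0 0;-0.06 0.25 0.15 0 0 0;-0.1 0.4 0.15 0 0 0'; python3 -m handwheel '-0.04 0.15 0 0 0 0;-0.04 0.3 -0.05 0 0 0;-0.04 0.45 -0.15 0 0 0;-0.04 0.49 -0.3 0 0 0;-0.04 0.49 -0.4 0 0 0'
python3 - <<'E'
from h import *
from plant import robot
s=robot.read_state(); print(s["t"],s["tool_pos"],s["orientation"],s["force"],s["opening"])
for n in ["side","scene"]:
  p,d=robot.read_camera(n); cv2.imwrite(f"pics/{n}7.png",cv2.resize(p[60:260,130:350,::-1],None,fx=3,fy=3)); np.savez(f"{n}7.npz",p=p,d=d)
  W=world(n,d).reshape(-1,3); q=W[np.hypot(W[:,0]-.582,W[:,1]-.011)<.03]; q=q[q[:,2]>.2]; print(n,np.percentile(q[:,2],[95,99]), q[q[:,2]>.268].mean(0))
E
```

```text
t: 22.05
tool_pos: [0.504, 0.1312, 0.3347]
orientation: [3.141, 0.037, -0.002]
force: [-0.1, 0.3, -2.2]
opening: 0.0217
t: 22.55
tool_pos: [0.4903, 0.2795, 0.2109]
orientation: [3.14, 0.045, -0.007]
force: [-0.4, 0.3, -3.7]
opening: 0.0217
22.55 [0.49031576 0.27948269 0.21093621] [ 3.14017841  0.04510572 -0.00691438] [-0.35943716  0.29516189 -3.72221328] 0.02169644489915335
side [0.27516497 0.27661018] [0.57989212 0.0126072  0.27335946]
scene [0.27711723 0.27854638] [0.58689188 0.00827533 0.27467874]
```

View pics/side7.png

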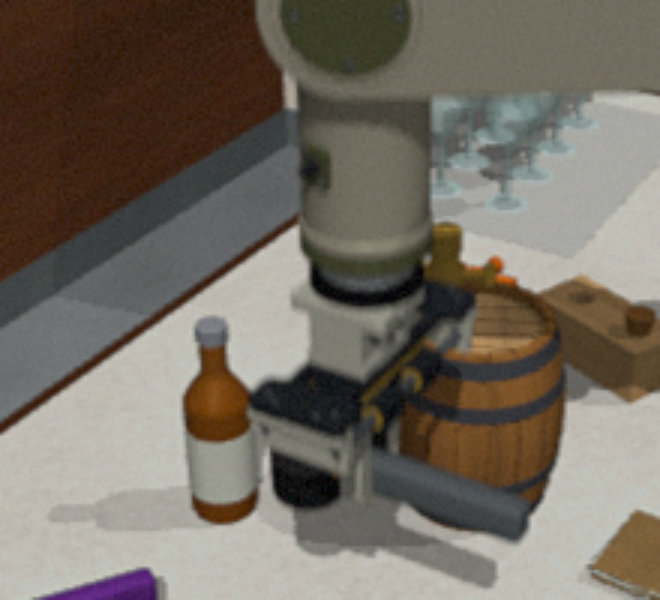

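View pics/scene7.png

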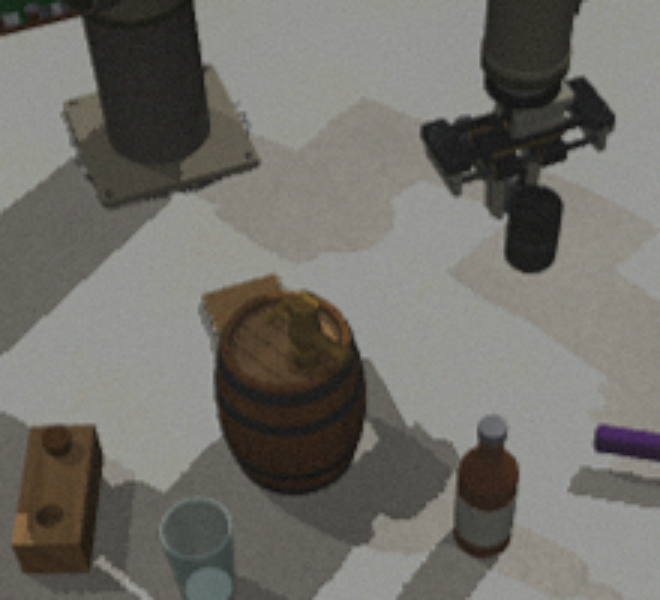

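```bash
python3 -m handwheel '0 0 -0.15 0 0 0;0 0 -0.3 0 0 0;0 0 -0.45 0 0 0;0 0 -0.52 0 0 0;0 0 -0.52 0 0 0'; python3 -m handwheel '0 0 0 0 0 0;0 0 0 0 0 0'
```

```text
t: 23.15
tool_pos: [0.4907, 0.2759, 0.0567]
orientation: [3.139, 0.038, -0.009]
force: [-1.0, 0.9, -3.3]
opening: 0.0218
t: 23.35
tool_pos: [0.495, 0.2783, 0.0626]
orientation: [-3.139, -0.039, -0.007]
force: [0.2, -0.3, -2.3]
opening: 0.0216
```

Need about 42 mm more; stop slightly above and feel for the table.

```bash
python3 -m handwheel '0 0 -0.06 0 0 0;0 0 -0.11 0 0 0;0 0 -0.12 0 0 0;0 0 -0.12 0 0 0;0 0 -0.12 0 0 0';python3 -m handwheel '0 0 -0.006 0 0 0;0 0 -0.012 0 0 0;0 0 -0.012 0 0 0'
```

```text
t: 23.85
tool_pos: [0.493, 0.2777, 0.0239]
orientation: [-3.141, -0.04, -0.001]
force: [1.0, -0.3, -1.6]
opening: 0.022
t: 24.15
tool_pos: [0.4929, 0.2776, 0.0199]
orientation: [-3.141, -0.04, -0.001]
force: [0.6, 0.6, -2.0]
opening: 0.0219
```

```bash
python3 -m handwheel '0 0 -0.003 0 0 0;0 0 -0.003 0 0 0';python3 -m handwheel '0 0 0 0 0 0;0 0 0 0 0 0;0 0 0 0 0 0;0 0 0 0 0 0;0 0 0 0 0 0' -1 20; python3 -m handwheel '0 0 0 0 0 0;0 0 0 0 0 0;0 0 0.1 0 0 0;0 0 0.25 0 0 0;0 0 0.4 0 0 0';python3 -m handwheel '0 0 0.15 0 0 0;0 0 0.3 0 0 0;0 0 0.45 0 0 0;0 0 0.5 0 0 0;0 0 0.5 0 0 0'
```

```text
t: 24.35
tool_pos: [0.4929, 0.2776, 0.0198]
orientation: [-3.141, -0.04, -0.001]
force: [-3.1, -1.5, 6.8]
opening: 0.0222
t: 24.85
tool_pos: [0.4925, 0.2774, 0.0186]
orientation: [3.141, 0.04, -0.0]
force: [-1.1, 0.7, 0.7]
opening: 0.0575
t: 25.35
tool_pos: [0.4916, 0.277, 0.1391]
orientation: [3.14, 0.04, -0.003]
force: [1.5, 0.2, 0.2]
opening: 0.0923
t: 25.85
tool_pos: [0.494, 0.2781, 0.2921]
orientation: [-3.139, -0.04, -0.009]
force: [0.2, 0.2, 0.4]
opening: 0.0928
```

```bash
python3 -m handwheel '-0.05 -0.1 0.1 0 0 0;-0.08 -0.25 0.2 0 0 0;-0.1 -0.35 0.25 0 0 0;-0.1 -0.35 0.25 0 0 0;-0.1 -0.35 0.25 0 0 0'
python3 - <<'E'
from h import *
from plant import robot
s,p,d,T,W=wrist("w12"); print(s["t"],s["tool_pos"])
P=W[:260].reshape(-1,3); c=np.array([.5545,-.0035])
Q=P[(np.hypot(P[:,0]-.582,P[:,1]-.011)<.025)&(P[:,2]>.262)&(P[:,2]<.29)]; print("butt",Q.mean(0),(Q.min(0)+Q.max(0))/2,len(Q))
b=np.median(Q,0)[:2]
S=P[(P[:,2]>.22)&(P[:,2]<.25)]; r=np.hypot(*(S[:,:2]-b).T); S=S[(r>.022)&(r<.07)]; l=cv2.fitLine(S[:,:2].astype(np.float32),cv2.DIST_HUBER,0,.001,.001).ravel(); print("spout",np.degrees(np.arctan2(l[1],l[0])),l)
H=P[(P[:,2]>.072)&(P[:,2]<.088)&(abs(P[:,1]-.278)<.04)]; print("mallet",H.mean(0) if len(H) else None)
for n in ["side","scene"]:
  p,d=robot.read_camera(n); cv2.imwrite(f"pics/{n}8.png",cv2.resize(p[60:310,90:350,::-1],None,fx=2.3,fy=2.3))
E
```

```text
t: 26.35
tool_pos: [0.4624, 0.1719, 0.3617]
orientation: [3.141, 0.037, -0.003]
force: [-0.3, -0.1, 0.5]
opening: 0.0931
26.35 [0.46235329 0.17192352 0.36172407]
butt [0.58381224 0.0132194  0.27376093] [0.58443394 0.0107365  0.26992323] 1444
spout 28.410965 [0.87955755 0.47579256 0.5761773  0.00995822]
mallet [0.5444964  0.27809592 0.08016189]
```

View pics/side8.png

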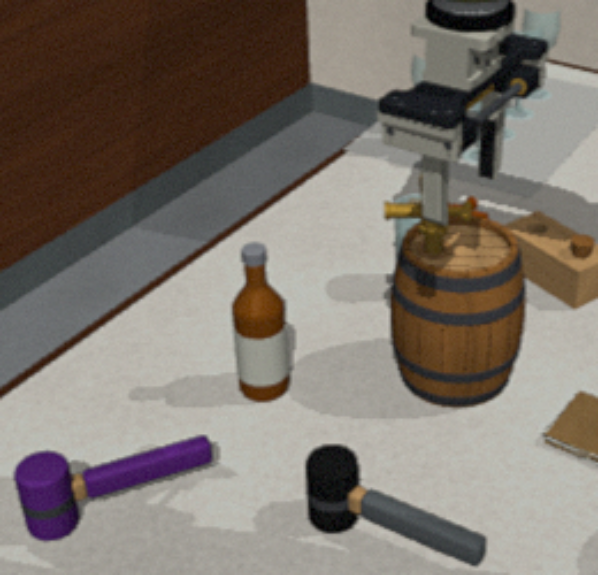

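View pics/w12.png

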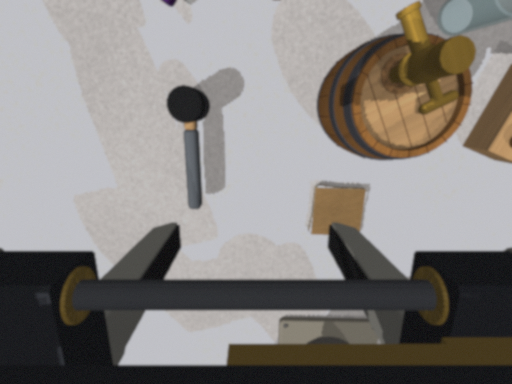

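```bash
python3 -m handwheel '0 0 0 0 0 0;0 0 0 0 0 0'; python3 -c "
from plant import robot
print(robot.read_state()['t'],robot.close_job())"
```

```text
t: 26.7
tool_pos: [0.4623, 0.173, 0.3626]
orientation: [3.141, 0.042, -0.003]
force: [0.7, -0.3, -0.6]
opening: 0.0929
the job is handed in; nothing more can be done
26.7 None
```

The tap is in the bush, driven in with three separate mallet taps, and the job is handed in at t = 26.7 s. The hand-in reported no verdict.

**Tap placing:** I set the brass tap upright in the bush with its tip about 30 mm below the mouth and let go of it. My first grasp failed because I lifted before the fingers had closed. The tap was not disturbed, and the second grasp held.

**Driving:** The taps were about 13, 18 and 19.5 N by the wrist sensor, with the mallet lifted clear between them. These are readings taken between moves, so a short peak could have been missed. None came near 25 N.

**Locking:** On the third tap, the mallet came to rest within 0.1 mm of where the 18 N tap had left it. The last push to 19.5 N then showed 0.2 mm more at the wrist, part of which may be give in the arm. I did not tap again after that, and the grip of the bush cannot be measured directly.

**Last checks:**
- **Tap:** it looks upright. Its butt is within about 3 mm of the bush centre, and the spout is at 28.4°, where straight out over the rim is 26.2°.
- **Mallet:** it is back on the table where it was, its head about 0.28 m from the cask's axis.
- **Glass and bottle:** the bottle looked unmoved and I never went near either one. The glass was only partly visible in the last pictures.
- **Robot:** it is clear of everything, with the gripper open.

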